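# Pop the spice drawer and trap it

### The job

Open the wooden spice box part way: press the sprung catch on its top with one fingertip and, while that finger is still on the catch, stop the drawer that pops out with the other finger, before it runs out to the blue cup in front of it. Do not grip or pinch the drawer, and leave the cup, bowl, canister and tortilla press alone. Finish still holding the drawer back with the finger, about half open and at rest.

Things in the scene. Friction and masses are not known exactly. Their poses are not given: they have to be found in the camera images.
- spicebox: Oblong wooden spice box fixed to the counter, 150 mm long (its x), 96 mm wide (its y), top surface 42 mm above the counter. Origin: centre of its underside, on the counter; z up. Its -x end is the open front, where the steel drawer comes out in the box's -x direction. On top near the front is the catch.
- catch_top (a point): Centre of the flat top of the catch, a steel block (22 mm along the box's x, 40 mm along its y) that stands 12 mm proud of the box's top, 54 mm above the counter, on the box's centre line, 33 mm behind the box's front face (box frame x = -42 mm). Axes as the box's. It moves down with the catch.
- catch (a joint): How far the catch is pressed down, in m: 0 up, 0.008 fully down, where it still stands 4 mm proud of the box's top. Spring: about 2 N to start, 4.5 N fully down. It releases the drawer from 0.005 on (press it fully), and comes back up when let go.
- tab_face (a point): Point on the outer face of the drawer's 4 mm steel front plate, on its centre line, 62 mm above the counter; moves with the drawer. The plate's middle 60 mm (box's y) stands up as a tab to 78 mm above the counter, 36 mm above the box's top. With the drawer shut, the outer face is 37 mm in front of the catch's centre (inner face 33 mm). Axes as the box's.
- drawer (a joint): How far the drawer is out, in m: 0 shut and latched, 0.10 fully out. Released, a damped spring drives it out with 2.6 to 4 N at about 0.1 m/s, fully out in about 1 s: the other finger must already stand 10 to 50 mm in front of the tab as the catch goes down. It does not latch again. Half open means 0.015 to 0.070; at 0.080 it has got away.
- cup_mid (a point): Speckled blue enamel cup, loose, 75 mm tall and 76 mm across with a handle turned away from the box, centre half-way up. It stands on the counter in the drawer's path, its near side about 0.11 m in front of the shut drawer.
- bowl_mid (a point): Wooden bowl, loose, 150 mm across, 60 mm high; centre half-way up. To be left alone.
- canister_mid (a point): Small stainless steel canister with a latched flip-top lid, loose, 75 mm across, 97 mm tall; centre half-way up. To be left alone.
- press: Round iron tortilla press, about 190 mm across and 80 mm high, heavy, fixed; origin under its centre. To be left alone.
Things that resemble listed ones, but are neither listed nor needed, are in the scene too. What is meant by the spicebox is not yellow, and is the smaller of those in its own colour.

How it is judged:
By the outcome, as a careful person would: the job done as asked, in the order asked, and still so for the second after the job is handed in, while the arm keeps its last pose, push and grip.
It also fails if it takes over 27 s, if anything falls off the work surface, if the arm or the gripper's body presses on something with over 40 N, if the wrist force passes 120 N, or if a joint passes its speed limit or range.

### The arm

A 6-joint arm with a two-finger parallel gripper is mounted at the origin on the work surface. World frame = base frame: x ahead of the robot, y to its left, z up, the work surface at z = 0. Lengths are in m, angles in degrees, forces in N, time in s.
With the tool pointing down it reaches from about 0.375 to 0.9 m from the base axis. Payload 3.1 kg.
Tool frame: the origin (TCP) lies at the very end of the fingers, on their centre line; the grasp point (between the pads) lies 19 mm behind it; z points along the fingers, y is the direction in which the jaws open and shut (so a half turn about z gives the same grasp; the last joint's range is limited). The gripper opens to 87 mm and grips with 3 to 60 N. Pads are 19 mm wide; open, the fingers measure 117 mm over their backs; the gripper's body (75 mm by 190 mm) begins 51 mm behind the grasp point.
Start: joints at [-77.091, 30.224, 82.088, -0, 67.689, -10.227], TCP at [0.246, -0.575, 0.223] pointing down, gripper open.
Joint ranges: [-176.69, 176.69], [-43.24, 126.21], [12.49, 139.97], [-82, 262], [0, 151.66], [-163.58, 163.58]. Speed limits (degrees/s): [159.86, 159.86, 180, 180, 180, 180].

### API

Orientations are given as a 3x3 rotation matrix whose columns are the frame's x, y, z axes.
In Python, from rig import bot gives the robot as it stands. The module is installed in compiled form; this text tells all that it offers.
- The arm moves only by the tool play_rows, never from a script. Its argument "targets" is a list of rows, each a list of 7 numbers: the closure, from 0 (fully open) to 1 (shut), then the shift along the world's x, y, z in m, then the turn, a rotation vector about the world's x, y, z in rad. A call has 1 to 12 rows; each row shifts and turns the commanded pose from where the row before left it; what a row does not reach is not made up. A row lasts 1/8 s, in which the tool goes at most 62.5 mm and 10.7 degrees, less where a joint would pass 70% of its speed; a pose out of reach is approached as far as the arm can. A call with a gripper value outside its range is refused whole. The fingers move at their own pace and stop on an object; the grip force is fixed at half the most. Time passes only in rows, so rows that do not move let the fingers close. It gives the time, the measured TCP pose, the force and the opening at its end, in the units of the state.
- bot.read_state(): the state, without advancing time (a new reading comes with each control period).
- bot.capture(name): name is "side" or "top"; returns the picture (384x512x3 uint8, blue, green, red); there is no depth.
- bot.get_calibration(name): a dict with "fx", "fy", "cx", "cy" (pixels), "k1" (the pictures are not rectified: a ray, as slopes to the right and down, at radius r is drawn at 1 + k1 r^2 times it, then the intrinsics apply), "R" (3x3) and "t" (3): a world point X has camera coordinates R X + t. Camera axes: x right, y down, z forward; pixel columns grow to the right and rows downward; lengths in m; the calibration is good to about 2 mm. A picture is of the moment at which its call begins. get_calibration takes no time and is no camera call.
- bot.hand_in(): hands the job in, once; it reports no verdict.
The state is a dict: "time_s": time; "joint_positions": joint angles; "qvel": joint speeds; "tau": joint torques, N m; "position": TCP position; "tcp_rot": TCP orientation; "force": force on the tool from outside, world axes, zero at the start; "moment": the same for the moment, N m; "opening": opening from 0.0 (shut) to 1.0 (fully open).
Only numpy, scipy, OpenCV 4.12 (cv2) and the standard library are available. Lean on these libraries where they do the work, as an engineer would, in place of code of your own. Each camera call takes 0.05 s, during which the arm holds its last target. There are 200 camera calls.

## Working session

There is one attempt and no reset: what is moved stays moved. The work goes in short steps, Python scripts to look and compute and a tool call to move; the robot and the scene stay as the last step left them, time stands still between calls to the robot, and variables do not carry over. Pictures are saved under pics/ and viewed, about 8 in all and at most 12, crops included, and the job is handed in when it is done.

Besides the shell and the picture viewer there is one more tool, called after "Request:" as name(argument=value, ...) on one line, values as JSON. play_rows: Moves the arm, as the interface text tells. Its arguments: {"type":"object","properties":{"targets":{"type":"array","items":{"type":"array","items":{"type":"number"}}}},"required":["targets"]}

```bash
mkdir -p pics
python3 - <<'E'
from rig import bot
import cv2,numpy as np
for n in("top","side"):
    cv2.imwrite(f"pics/{n}0.png",cv2.resize(bot.capture(n),(800,600),interpolation=cv2.INTER_CUBIC))
    c=bot.get_calibration(n);print(n,{k:np.round(v,4).tolist() for k,v in c.items()})
s=bot.read_state();print(s["time_s"],s["position"],np.round(s["tcp_rot"],3).tolist())
E
```

```text
top {'fx': 365.2602, 'fy': 365.2602, 'cx': 258.1971, 'cy': 191.3446, 'k1': 0.0101, 'R': [[-0.0139, -0.9995, -0.0273], [-0.9886, 0.0178, -0.1495], [0.15, 0.0249, -0.9884]], 't': [0.1371, 0.5911, 0.9573]}
side {'fx': 454.2875, 'fy': 454.2875, 'cx': 251.1426, 'cy': 185.9419, 'k1': 0.0603, 'R': [[-0.8297, -0.5579, 0.0171], [-0.2903, 0.4052, -0.8669], [0.4767, -0.7243, -0.4982]], 't': [0.5592, 0.1944, 0.8798]}
0.1 [ 0.24544684 -0.57406717  0.22168762] [[0.92, 0.393, -0.0], [0.393, -0.92, 0.002], [0.0, -0.002, -1.0]]
```

View pics/top0.png

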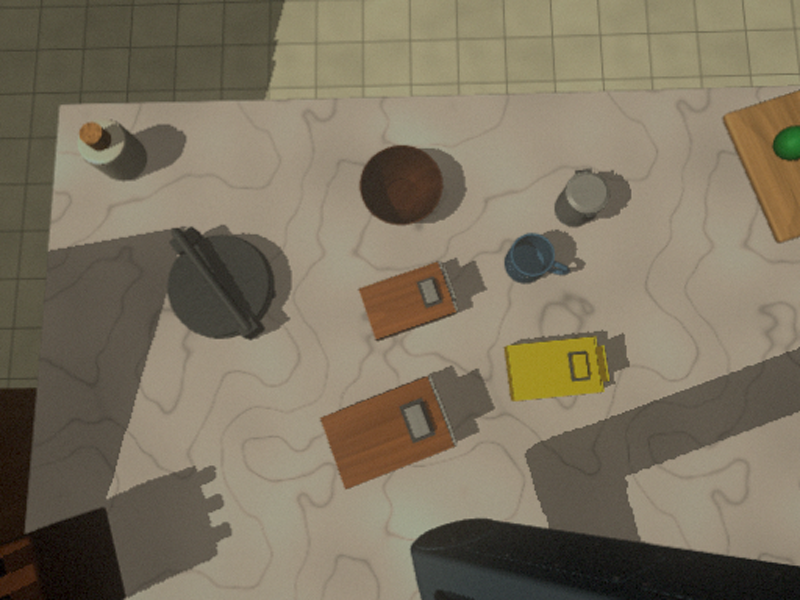

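View pics/side0.png

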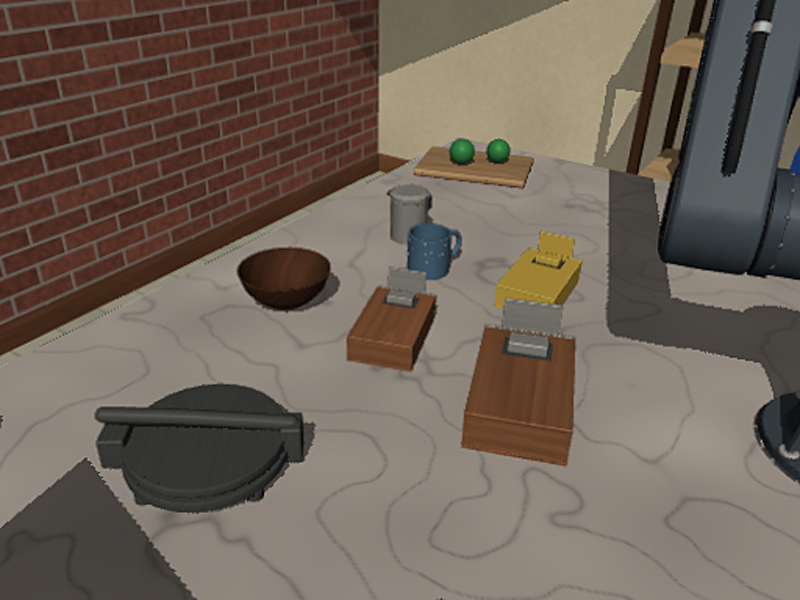

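Candidates in the top view (800 px scale) are the small brown box at (410,300), the large brown box at (390,430) and the yellow box at (555,367). I choose the small brown one, because the target isn't yellow and is the smaller of its colour. The cup at (530,258) stands in front of it, which agrees. The bowl is at (400,185), the canister at (583,193) and the press at (220,285).

Run:
```python
import cv2,numpy as np
from rig import bot
t=bot.capture("top")[160:225,222:320];s=bot.capture("side")[165:240,215:300]
a=cv2.resize(t,None,fx=8,fy=8,interpolation=cv2.INTER_CUBIC);b=cv2.resize(s,None,fx=8,fy=8,interpolation=cv2.INTER_CUBIC)
cv2.imwrite("pics/tc.png",a);cv2.imwrite("pics/sc.png",b)
```

```text
(no output)
```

View pics/tc.png

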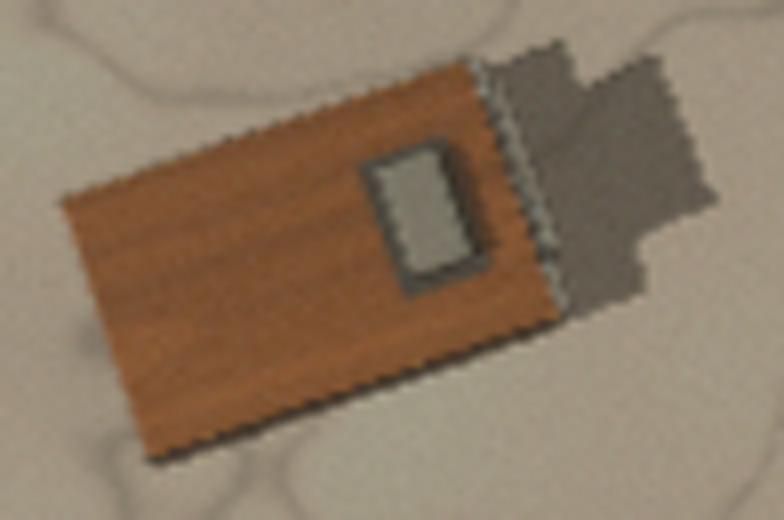

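View pics/sc.png

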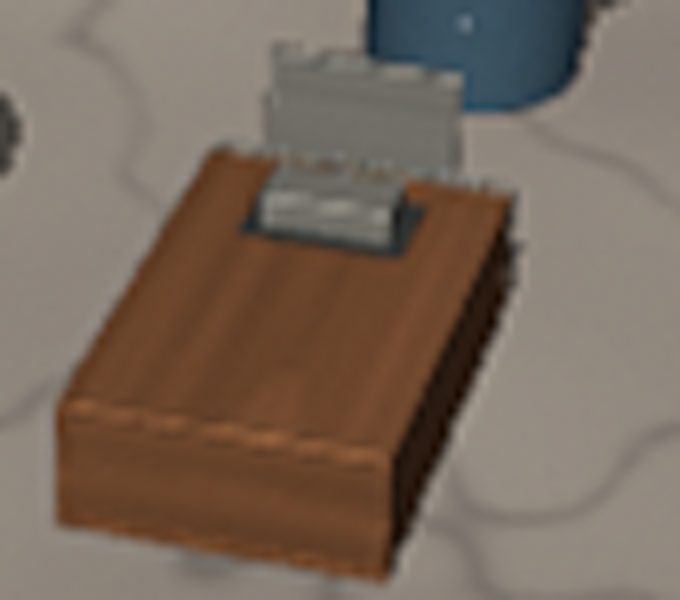

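The close crop shows the small brown box with the steel catch (top crop 426,212), the tab at the front end and the cup beyond it. Next is a pose fit from the box-top and catch corners in both views.

```bash
cat > h.py <<'E'
import numpy as np,cv2
from rig import bot
def proj(n,X):
    c=bot.get_calibration(n);K=np.array([[c["fx"],0,c["cx"]],[0,c["fy"],c["cy"]],[0,0,1.]])
    return cv2.projectPoints(np.float64(X).reshape(-1,3),cv2.Rodrigues(np.array(c["R"]))[0],np.float64(c["t"]),K,np.array([c["k1"],0,0,0.]))[0].reshape(-1,2)
def w(p,X):
    c,s=np.cos(p[2]),np.sin(p[2]);X=np.float64(X)
    return X@np.array([[c,-s,0],[s,c,0],[0,0,1]]).T+[p[0],p[1],0]
E
python3 - <<'E'
from h import *
from scipy.optimize import least_squares
B=[[75,48,42],[75,-48,42],[-75,-48,42],[-75,48,42]]
B=np.array(B)/1e3; C=np.array([[-.042,0,.054]])
T=np.array([[150,458],[64,200],[468,62],[556,318],[426,212]])/8+[222,160]-.45
S=np.array([[390,456],[62,400],[215,150],[512,190],[334,187]])/8+[215,165]-.45
M=np.vstack([B,C])
def res(p,which="ts"):
    r=[]
    if "t" in which:r.append(proj("top",w(p,M))-T)
    if "s" in which:r.append(proj("side",w(p,M))-S)
    return np.concatenate(r).ravel()
for wh in("ts","t","s"):
    o=least_squares(res,[.6,-.03,1.3],args=(wh,));p=o.x;print(wh,p,np.degrees(p[2]),np.round(o.fun,1))
    print(" catch",w(p,C))
    if wh=="ts":
        P=p
b=-w([0,0,P[2]],[[1,0,0]])[0];print("out dir",b)
R=bot.read_state()["tcp_rot"];y=R[:,1]
print("tool y az",np.degrees(np.arctan2(y[1],y[0])),"want az",np.degrees(P[2]),"or +180")
for op in(.087,.070):
    print(op,"TCP",w(P,[[-.042,0,.054]])[0]+b*(op/2+.0075))
# cup: check rim centre
from scipy.optimize import least_squares as L
o=L(lambda q:(proj("top",[[q[0],q[1],.075]])-[[531*.64,253*.64]]).ravel(),[.7,-.2]);print("cup",o.x)
print("cup in box frame",(o.x-P[:2])@np.array([[np.cos(P[2]),-np.sin(P[2])],[np.sin(P[2]),np.cos(P[2])]]))
E
```

```text
ts [0.59219451 0.12138642 1.88894191] 108.22839896223412 [ 0.   0.4 -0.2  0.   0.3 -0.3  1.   0.   0.2  0.2  0.2  0.6 -1.   0.3
 -0.4 -0.4  0.3  0.4  0.   0.1]
 catch [[0.60533235 0.0814941  0.054     ]]
t [0.59242533 0.12207896 1.88515807] 108.01160090103599 [-0.3  0.3 -0.5 -0.2  0.1 -0.3  0.7  0.  -0.1  0.1]
 catch [[0.60541213 0.08213722 0.054     ]]
s [0.59251084 0.12019504 1.8918463 ] 108.39480850397952 [ 0.5  0.3 -0.7  0.1 -0.3 -0.6  0.3  0.1  0.2 -0.2]
 catch [[0.60576449 0.08034104 0.054     ]]
out dir [ 0.31280574 -0.94981712 -0.        ]
tool y az -66.86285999395801 want az 108.22839896223412 or +180
0.087 TCP [0.62128544 0.03305343 0.054     ]
0.07 TCP [0.6186266  0.04112687 0.054     ]
cup [ 0.66471008 -0.0932786 ]
cup in box frame [-0.22657579 -0.00172808]
```

Request:
play_rows(targets=[[0.2, 0.031, 0.051, 0, 0, 0, -0.0072], [0.2, 0.031, 0.051, 0, 0, 0, -0.0072], [0.2, 0.031, 0.051, 0, 0, 0, -0.0072], [0.2, 0.031, 0.051, 0, 0, 0, -0.0072], [0.2, 0.031, 0.051, 0, 0, 0, -0.0072], [0.2, 0.031, 0.051, 0, 0, 0, -0.0072], [0.2, 0.031, 0.051, 0, 0, 0, -0.0072], [0.2, 0.031, 0.051, 0, 0, 0, -0.0072], [0.2, 0.031, 0.051, 0, 0, 0, -0.0072], [0.2, 0.031, 0.051, 0, 0, 0, -0.0072], [0.2, 0.031, 0.051, 0, 0, 0, -0.0072], [0.2, 0.031, 0.051, 0, 0, 0, -0.0072]])

```text
time_s: 1.7
position: [0.6184, 0.0391, 0.2224]
tcp_rot: [[0.95, 0.312, -0.0], [0.312, -0.95, -0.0], [-0.0, 0.0, -1.0]]
force: [0.2, -0.5, -0.0]
opening: 0.802
```

Request:
play_rows(targets=[[0.2, 0, 0, 0, 0, 0, 0], [0.2, 0, 0, 0, 0, 0, 0]])

```text
time_s: 1.95
position: [0.6169, 0.0373, 0.222]
tcp_rot: [[0.95, 0.313, -0.002], [0.313, -0.95, -0.0], [-0.002, -0.0, -1.0]]
force: [-0.3, 0.0, -0.2]
opening: 0.8
```

Request:
play_rows(targets=[[0.2, 0.0015, 0.0035, -0.04, 0, 0, 0], [0.2, 0, 0, -0.04, 0, 0, 0], [0.2, 0, 0, -0.04, 0, 0, 0], [0.2, 0, 0, -0.032, 0, 0, 0], [0.2, 0, 0, 0, 0, 0, 0], [0.2, 0, 0, 0, 0, 0, 0]])

```text
time_s: 2.7
position: [0.6197, 0.0396, 0.0717]
tcp_rot: [[0.951, 0.311, 0.002], [0.311, -0.951, -0.0], [0.002, 0.001, -1.0]]
force: [0.8, 0.5, -0.2]
opening: 0.801
```

Run:
```python
from h import *
P=[0.59219,0.12139,1.88894]
t=bot.capture("side");s=bot.read_state();print(s["position"],s["force"],s["opening"])
z=s["position"];y=s["tcp_rot"][:,1]
a=cv2.resize(t[100:220,190:350],None,fx=5,fy=5,interpolation=cv2.INTER_CUBIC)
def dot(X,c):
    for u in proj("side",X):cv2.circle(a,tuple(int(v) for v in (u-[190,100])*5+2),3,c,-1)
dot(w(P,[[-.042,0,.054],[-.053,20e-3,.054],[-.031,-20e-3,.054],[-.079,30e-3,.078],[-.079,-30e-3,.078]]),(0,0,255))
dot([z+y*.0425,z-y*.0425],(0,255,0))
cv2.imwrite("pics/s2.png",a)
c=z-y*.0425;print("finger on catch box-frame?", [ (q[:2]-P[:2])@np.array([[np.cos(P[2]),-np.sin(P[2])],[np.sin(P[2]),np.cos(P[2])]]) for q in (z+y*.0425,z-y*.0425)])
```

```text
[0.62019991 0.03982682 0.07228078] [-0.51829243  0.1508014  -0.04368785] 0.798219854045863
finger on catch box-frame? [array([-0.12873166, -0.00101194]), array([-0.04373188, -0.00117011])]
```

View pics/s2.png

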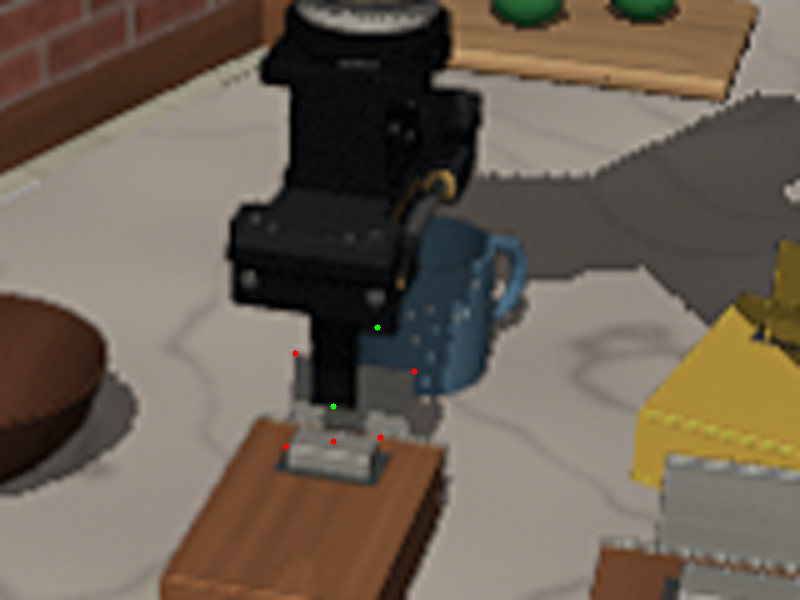

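The finger (tip at 335,410) hangs right over the catch (333,441), and the other one stands about 42 mm in front of the tab. Both agree with the fit, so I press now.

Request:
play_rows(targets=[[0.2, 0, 0, -0.016, 0, 0, 0], [0.2, 0, 0, -0.006, 0, 0, 0], [0.2, 0, 0, -0.005, 0, 0, 0], [0.2, 0, 0, 0, 0, 0, 0], [0.2, 0, 0, 0, 0, 0, 0], [0.2, 0, 0, 0, 0, 0, 0], [0.2, 0, 0, 0, 0, 0, 0], [0.2, 0, 0, 0, 0, 0, 0]])

```text
time_s: 3.75
position: [0.6204, 0.0404, 0.0462]
tcp_rot: [[0.95, 0.312, 0.003], [0.312, -0.95, -0.001], [0.003, 0.002, -1.0]]
force: [-1.4, -2.5, 15.2]
opening: 0.8
```

Run:
```python
from h import *
P=[0.59219,0.12139,1.88894]
for i in range(3):
    s=bot.read_state();bot.capture("top");print(s["time_s"],s["position"],np.round(s["force"],1),s["opening"])
a=cv2.resize(bot.capture("side")[100:220,190:350],None,fx=5,fy=5,interpolation=cv2.INTER_CUBIC)
b=cv2.resize(bot.capture("top")[130:230,222:382],None,fx=5,fy=5,interpolation=cv2.INTER_CUBIC)
for d,c in((0,(0,0,255)),(.042,(0,255,0))):
  X=w(P,[[-.079-d,30e-3,.078],[-.079-d,-30e-3,.078]])
  for u in proj("side",X):cv2.circle(a,tuple(int(v) for v in (u-[190,100])*5+2),3,c,-1)
  for u in proj("top",X):cv2.circle(b,tuple(int(v) for v in (u-[222,130])*5+2),3,c,-1)
v=np.vstack([a,b]);cv2.imwrite("pics/v3.png",cv2.resize(v,(580,int(580*v.shape[0]/800)))[:800])
cv2.imwrite("pics/a3.png",a)
```

```text
3.75 [0.62042414 0.04044939 0.0462471 ] [-1.4 -2.5 15.2] 0.8003811789581119
3.8 [0.62042691 0.04044846 0.04626683] [-2.5 -2.  15.2] 0.8005024042693152
3.85 [0.62042106 0.0404396  0.0462632 ] [-2.1 -2.3 16.3] 0.8017094402361935
```

View pics/a3.png

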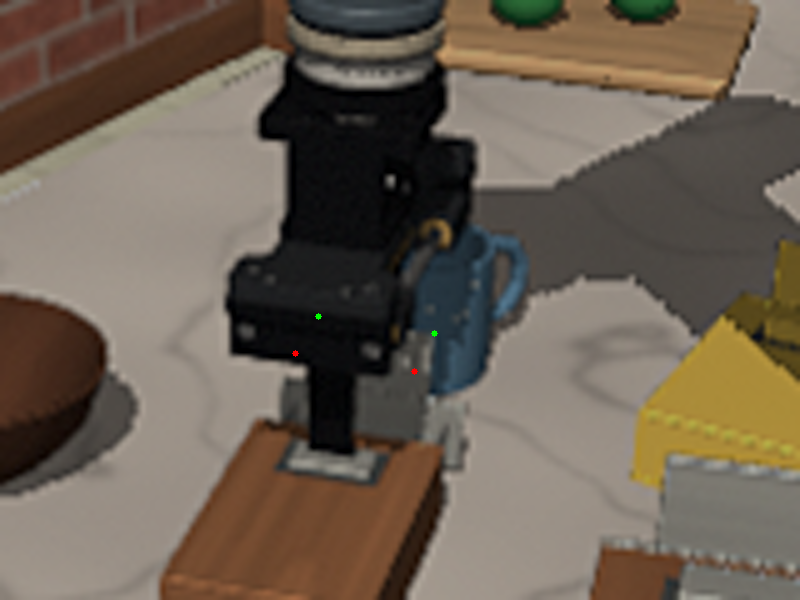

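Request:
play_rows(targets=[[0.2, 0, 0, 0, 0, 0, 0], [0.2, 0, 0, 0, 0, 0, 0], [0.2, 0, 0, 0, 0, 0, 0], [0.2, 0, 0, 0, 0, 0, 0], [0.2, 0, 0, 0, 0, 0, 0], [0.2, 0, 0, 0, 0, 0, 0], [0.2, 0, 0, 0, 0, 0, 0], [0.2, 0, 0, 0, 0, 0, 0]])

```text
time_s: 5.0
position: [0.6204, 0.0404, 0.0463]
tcp_rot: [[0.95, 0.312, 0.003], [0.312, -0.95, -0.001], [0.003, 0.002, -1.0]]
force: [-1.2, -2.5, 14.9]
opening: 0.8
```

Run:
```python
from h import *
P=[0.59219,0.12139,1.88894]
s=bot.read_state();print(s["time_s"],s["position"],np.round(s["force"],1),s["opening"],np.abs(s["qvel"]).max())
a=cv2.resize(bot.capture("side")[100:220,190:350],None,fx=5,fy=5,interpolation=cv2.INTER_CUBIC)
o=cv2.imread("pics/a3.png");print("mean diff",np.abs(a[330:480,280:480].astype(int)-o[330:480,280:480]).mean())
b=cv2.resize(bot.capture("top")[130:230,222:382],None,fx=5,fy=5,interpolation=cv2.INTER_CUBIC)
for d,c in((0,(0,0,255)),(.042,(0,255,0)),(.07,(255,0,0))):
  X=w(P,[[-.079-d,48e-3,.042],[-.079-d,-48e-3,.042],[-.079-d,30e-3,.078],[-.079-d,-30e-3,.078]])
  for u in proj("top",X):cv2.circle(b,tuple(int(v) for v in (u-[222,130])*5+2),3,c,-1)
cv2.imwrite("pics/t4.png",b)
```

```text
5.0 [0.62043359 0.04044863 0.04625399] [-1.2 -2.5 14.9] 0.8004342180668943 0.07922846876689628
mean diff 1.0674777777777777
```

View pics/t4.png

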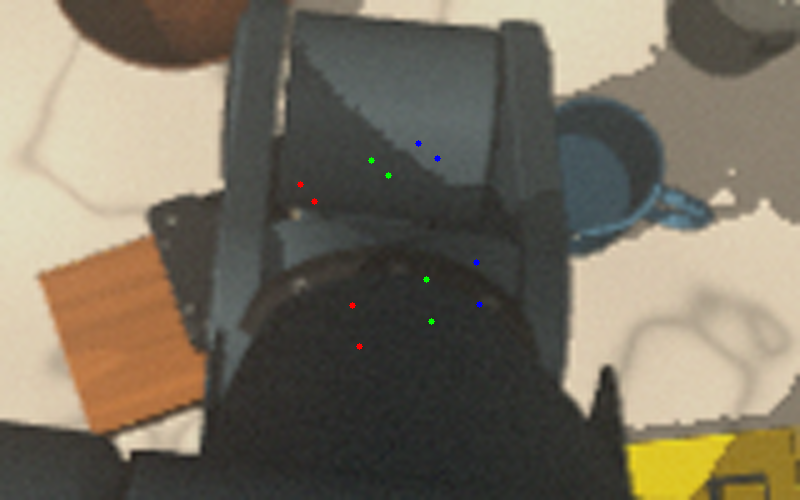

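The arm hides the drawer in the top view. The cup still stands clear at (610,175). In the side view the tab's edge sits on the 42 mm mark and hasn't changed over the last second. I'm handing in.

```bash
python3 -c "
from rig import bot
print(bot.hand_in())"
```

```text
the job is handed in; nothing more can be done
None
```

The spice box drawer is open about 42 mm, inside the 15–70 mm that counts as half open. One finger pressed the catch on the smaller brown box fully down. The other, already about 42 mm in front of the tab, stopped the drawer. I handed it in at about 5 s with both fingers still in place.

- **Catch:** fully down, with the fingertip at 46 mm and the arm pressing with about 15 N.
- **Drawer:** in the side view the tab's edge sits at about 42 mm out. That view did not change over the last second, and the gripper opening held at 0.80, so nothing was gripped.
- **Surroundings:** the cup stood clear of the drawer. The bowl, canister and press were nowhere near the arm's path.
- **Not confirmed:** the arm hid the drawer from the top camera, so its position rests on the side view and the finger position alone. The measured sideways force pushing the finger outward was only about 2 N, against the 2.6–4 N stated for the drawer spring. Friction at the catch probably takes up the rest.

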